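# Open the medicine lockbox by its thumbwheel code

## Robot

A 6-joint arm with a two-finger parallel gripper is mounted at the origin on a cart in front of the work surface, level with it; the furniture and walls round the work are solid. World frame = base frame: x ahead of the robot, y to its left, z up, the work surface at z = 0. Lengths are in mm, angles in rad, forces in N, time in s.
With the tool pointing down it reaches from about 350 to 875 mm from the base axis. Payload 4.2 kg.
Tool frame: the origin (TCP) lies on the mounting face of the last link; the fingertips stand 173 mm ahead of it and the grasp point (between the pads) lies grip_point_offset ahead of it (grip_point_offset is the distance from the TCP to the grasp point, in mm); z points along the fingers, y is the line along which they close (so a half turn about z gives the same grasp; the last joint's range is limited). The gripper opens to 85 mm and grips with 20 to 120 N. Pads are 22 mm wide; open, the fingers measure 114 mm over their backs; the gripper's body (76 mm by 85 mm) begins 54 mm behind the grasp point. The pads swing forward as they close: fully open they stand 13 mm farther back than shut.
Start: joints at [-0.901, 0.385, 0.008, 0, -1.194, -0.259], TCP at [249.602, -572.973, 404.712] pointing down, gripper open.
Joint ranges: [-3.14, 3.14], [-1.21, 2.06], [-1.07, 1.41], [-3.16, 2.05], [-2.99, -0.16], [-3.1, 3.1]. Speed limits (rad/s): [2.79, 2.79, 3.14, 3.14, 3.14, 3.14].

## Interface

Orientations are given as a unit quaternion [x, y, z, w].
In Python, from bench import read_state, get_image, job_done, recognise, place_of, grip_point_offset gives the robot as it stands. The module is installed in compiled form; this text tells all that it offers.
- The arm moves only by the tool carry_out, never from a script. Its arguments are lists of equal length, an entry for each row: "slide": the shift along the tool's x, y, z in m, a list of three; "roll": the turn about the tool's z in degrees; "claw": the finger opening in m, from 0 to 0.0854. A call has 1 to 8 rows; each row is the pose to reach, as a shift and turn from the pose commanded when the call began, along the tool's axes at that moment; what a row does not reach only later rows make up. A row lasts 1/8 s, in which the tool goes at most 62.5 mm and 10.7 degrees, less where a joint would pass 70% of its speed; a pose out of reach is approached as far as the arm can. A call with a gripper value outside its range is refused whole. The fingers move at their own pace and stop on an object; the grip force is fixed at half the most. Time passes only in rows, so rows that repeat a pose let the fingers close. It gives the time, the measured TCP pose, the force, the opening and the grip force at its end, in the units of the state.
- read_state(): the state, without advancing time (a new reading comes with each control period).
- get_image(name): name is "side" or "top" or "wrist"; returns a dict with "img" (480x640x3 uint8, red, green, blue), "z_map" (480x640 float32, mm along the optical axis (not along the pixel's ray), 0 where there is no reading), "mtx" (3x3 intrinsics, pixels), "world_from_camera" (4x4, takes a point from camera to world coordinates); the wrist camera has in their place "T_tool_cam" (4x4, takes a point from camera to tool coordinates, whose origin is the TCP and whose axes are the flange's). Camera axes: x right, y up, looking along -z (the intrinsics and any distortion apply to the point x, -y, -z); pixel columns grow to the right and rows downward; lengths in mm; the calibration is good to about 2 mm. The wrist camera is an equidistant fisheye: a pixel r from the principal point sees the ray r / f radians off the axis. A picture is of the moment at which its call begins: read the wrist's pose just before it.
- job_done(): hands the job in; it is judged then, once.
Trained networks look in a picture, given as the dict that the camera call returned (one of the last four; its "shot" number tells which), for a name from the list of things; names that differ only in an ending like _2 or _b are one class to them, and where a whole thing is asked for, a point or a joint stands for the part that bears it (a point fixed in the world has none). Each returns a list of dicts, best first, with "conf" (0 to 1); they miss things now and then, are a little off and sometimes report something else, mostly with a low value. They report only what shows in the picture. A call takes as long as a camera call.
- recognise(picture, thing): "at" ([column, row] in pixels, amid what is visible of it).
- place_of(picture, thing): "at" ([column, row] in pixels: a listed point, or the origin of a listed thing).
The state is a dict: "clock": time; "joints": joint angles; "joint_vel": joint speeds; "joint_efforts": joint torques, N m; "position": TCP position; "ee_rot": TCP orientation; "contact_force": force on the tool from outside, world axes, zero at the start; "wrist_torque": the same for the moment, N m; "gripper_width": finger opening in mm; "grasp_force": force on a finger pad.
Only numpy, scipy, OpenCV 4.12 (cv2) and the standard library are available. Lean on these libraries where they do the work, as an engineer would, in place of code of your own. Each camera call takes 0.05 s, during which the arm holds its last target. There are 200 camera calls.

## Task

Unlock the grey medicine lockbox: working from left to right as the robot sees them, roll one thumbwheel at a time with a light fingertip (pressing hard, or forcing the cover, breaks the lock) until the left shows three dots straight up, the middle five and the right two, leaving each wheel as set. Then slide the metal cover fully to the right so that the compartment stands open, and leave the things around undisturbed.

Things in the scene. Friction and masses are not known exactly. Their poses are not given: they have to be found in the camera images.
- lockbox: Grey steel lockbox fixed to the counter, 170 (x) x 220 (y) x 75 mm, white cross on the near face. Origin: centre of its underside; x points from the near face (wheels) to the far side (cover), y to the left, z up. Its inside locks the cover until all three wheels are within about 0.3 rad of the code; forcing it loads the wheels.
- wheel_bank: Black flat bezel on the near part of the lockbox, 74 (x) x 210 (y) mm, with three thumbwheels side by side in slots. Origin: centre of its top face, 77 mm above the counter; axes as the lockbox. Wheel axes lie along y; wheels at x = 0, y = +42 (left), 0 (middle), -42 mm (right), standing about 12 mm above the bezel. Nothing else on it stands up. The wheels bear 20 N at most.
- seat_mark_left (a point): Point fixed to the bezel, 12 mm above it, where the top of the left wheel nominally is; the real top is up to 3.5 mm higher or lower. Axes as the lockbox. The wheel's axle is sprung (1 mm per 8 N pressed down). The wheel turns under about 1.3 N along its rim, so a fingertip dragged over its top needs some 3 to 8 N of pressure.
- seat_mark_middle (a point): Point fixed to the bezel, 12 mm above it, where the top of the middle wheel nominally is; the real top is up to 3.5 mm higher or lower. Axes as the lockbox. The wheel's axle is sprung (1 mm per 8 N pressed down). The wheel turns under about 1.3 N along its rim, so a fingertip dragged over its top needs some 3 to 8 N of pressure.
- seat_mark_right (a point): Point fixed to the bezel, 12 mm above it, where the top of the right wheel nominally is; the real top is up to 3.5 mm higher or lower. Axes as the lockbox. The wheel's axle is sprung (1 mm per 8 N pressed down). The wheel turns under about 1.3 N along its rim, so a fingertip dragged over its top needs some 3 to 8 N of pressure.
- wheel_left (a joint): Angle of the left thumbwheel (rad, no stops or clicks; stays where left): black rubber, 24 mm radius, 16 mm wide, six equal faces with 1 to 6 white dots. n dots point straight up at (n - 1) x 1.047 rad (or a whole turn more or less); three dots: 2.094. Grows when the wheel's top moves away from the robot (+x of the bezel), 1 rad per 24 mm at the rim.
- wheel_middle (a joint): Angle of the middle thumbwheel (rad, no stops or clicks; stays where left): black rubber, 24 mm radius, 16 mm wide, six equal faces with 1 to 6 white dots. n dots point straight up at (n - 1) x 1.047 rad (or a whole turn more or less); five dots: 4.189. Grows when the wheel's top moves away from the robot (+x of the bezel), 1 rad per 24 mm at the rim.
- wheel_right (a joint): Angle of the right thumbwheel (rad, no stops or clicks; stays where left): black rubber, 24 mm radius, 16 mm wide, six equal faces with 1 to 6 white dots. n dots point straight up at (n - 1) x 1.047 rad (or a whole turn more or less); two dots: 1.047. Grows when the wheel's top moves away from the robot (+x of the bezel), 1 rad per 24 mm at the rim.
- cover (a joint): How far the metal cover has been slid open, m: 0 shut, 0.080 at its stop, fully open. It slides level along the lockbox's -y (to the right) in rails against about 2 N of friction; no spring. Locked, it gives only 1 to 2 mm.
- tab_top (a point): Top centre of the black pull tab that stands on the cover: a bar 50 (x) x 16 (y) mm, rising 22 mm above the cover. Moves with the cover. Axes as the lockbox. Push it on its left face towards -y, or pinch it across y. The rails beside the cover rise no more than 4 mm above it.
- tape: Roll of tan tape lying flat, 98 mm across, 25 mm high. Origin: centre of its underside. A bystander.
- fork: Fork, 193 x 26 x 15 mm, lying flat. Origin: centre of its underside. A bystander.
- spoon: Wooden spoon, 310 x 47 x 14 mm, lying flat. Origin: centre of its underside. A bystander.
- mug: Cream mug standing upright, 78 x 110 mm with its handle, 97 mm high. Origin: centre of its underside. A bystander.

How it is judged (in metres and radians):
On the way, in this order (a step that is already met when the one before it is completed fails the run):
1. left wheel on three dots, the cover shut ((value of joint wheel_left between -4.4388 and -3.9388 rad or value of joint wheel_left between 1.8444 and 2.3444 rad or value of joint wheel_left between 8.1276 and 8.6276 rad) and value of joint cover below 0.004 m), for 0.2 s.
2. middle wheel on five dots, the left still on three, the cover shut (all of step 1 and (value of joint wheel_middle between -2.3444 and -1.8444 rad or value of joint wheel_middle between 3.9388 and 4.4388 rad or value of joint wheel_middle between 10.222 and 10.722 rad)), for 0.2 s.
3. right wheel on two dots, the others still on three and five, the cover shut (all of step 2 and (value of joint wheel_right between -5.486 and -4.986 rad or value of joint wheel_right between 0.7972 and 1.2972 rad or value of joint wheel_right between 7.0804 and 7.5804 rad)), for 0.2 s.
At the end, for the whole second after the job is handed in: The cover is open by more than 70 of its 80 mm and at rest, and the wheels show three, five and two dots straight up (left, middle, right), each within 0.25 rad ((value of joint wheel_left between -4.4388 and -3.9388 rad or value of joint wheel_left between 1.8444 and 2.3444 rad or value of joint wheel_left between 8.1276 and 8.6276 rad) and (value of joint wheel_middle between -2.3444 and -1.8444 rad or value of joint wheel_middle between 3.9388 and 4.4388 rad or value of joint wheel_middle between 10.222 and 10.722 rad) and (value of joint wheel_right between -5.486 and -4.986 rad or value of joint wheel_right between 0.7972 and 1.2972 rad or value of joint wheel_right between 7.0804 and 7.5804 rad) and value of joint cover above 0.07 m and velocity of joint cover between -0.01 and 0.01 m/s); the robot touches nothing.
It fails at once if the wheels or their bezel are pressed, or loaded by forcing the locked cover, with more than 20 N (contact force between anything else and wheel_bank above 20 N).
It fails at once if a bystander is moved by more than 25 mm (distance of any of tape, fork, spoon, mug from where it was at the start of the episode above 0.025 m).
It also fails if it takes over 72 s, if anything falls off the work surface, if the arm or the gripper's body presses on something with over 40 N, if the wrist force passes 120 N, or if a joint passes its speed limit or range.

## Working session

There is one attempt and no reset: what is moved stays moved. The work goes in short steps, Python scripts to look and compute and a tool call to move; the robot and the scene stay as the last step left them, time stands still between calls to the robot, and variables do not carry over. Pictures are saved under pics/ and viewed, at most 10 in all, crops included, and the job is handed in when it is done.

Besides the shell and the picture viewer there is one more tool, called after "Emit:" as name([rows], argument=value, ...), one row to a line, values as JSON. carry_out: Moves the arm, as the interface text tells. Its arguments: {"type":"object","properties":{"slide":{"type":"array"},"roll":{"type":"array"},"claw":{"type":"array"}},"required":["slide","roll","claw"]}

```bash
mkdir -p pics; cat > h.py <<'E'
import numpy as np, cv2
from bench import *
from scipy.spatial.transform import Rotation as R
def ray_pt(p,uv,z=None,d=None):
    K=p["mtx"];T=np.array(p["world_from_camera"])
    x=(uv[0]-K[0][2])/K[0][0];y=(uv[1]-K[1][2])/K[1][1]
    r=T[:3,:3]@np.array([x,-y,-1.]);o=T[:3,3]
    if z is not None: return o+r*(z-o[2])/r[2]
    if d is None: d=p["z_map"][int(round(uv[1])),int(round(uv[0]))]
    return o+r*d
def save(img,n): cv2.imwrite("pics/"+n+".png",cv2.cvtColor(img,cv2.COLOR_RGB2BGR))
E
python3 - <<'E'
from h import *
np.set_printoptions(precision=1,suppress=True)
s=read_state();print(s["position"],s["ee_rot"],s["contact_force"],s["gripper_width"],grip_point_offset,s["clock"])
print(R.from_quat(s["ee_rot"]).as_matrix())
for c in("top","side"):
    p=get_image(c);save(p["img"],c+"0");print(c,np.array(p["world_from_camera"]),p["mtx"])
    for t in["lockbox","wheel_bank","seat_mark_left","seat_mark_middle","seat_mark_right","tab_top","mug","tape","fork","spoon"]:
        for q in place_of(p,t)[:1]: print(t,q["conf"],np.array(q["at"]),ray_pt(p,q["at"]),ray_pt(p,q["at"],z={"wheel_bank":77,"tab_top":97}.get(t,89 if "seat" in t else 0)))
E
```

```text
[ 249.5 -572.8  403.6] [-0.2  1.   0.  -0. ] [ 0.1 -0.3  0. ] 85.43565864624124 154.70000000000002 0.0
[[-0.9 -0.4 -0. ]
 [-0.4  0.9  0. ]
 [ 0.   0.  -1. ]]
top [[  -0.     1.    -0.1  473.1]
 [  -1.    -0.    -0.     6.8]
 [  -0.     0.1    1.  1156.7]
 [   0.     0.     0.     1. ]] [[475.7   0.  320.9]
 [  0.  475.7 240. ]
 [  0.    0.    1. ]]
lockbox 0.8 [335.3 232.1] [565.9 -12.8  82.3] [573.  -14.3   0. ]
wheel_bank 0.79 [340.  252.7] [519.1 -23.1  82.6] [519.4 -23.3  77. ]
seat_mark_left 0.62 [323.2 255.9] [511.9  14.8  85.3] [511.8  14.8  89. ]
seat_mark_right 0.7 [356.9 244.7] [537.2 -61.5  80.6] [536.7 -61.   89. ]
tab_top 0.94 [300.7 218.2] [595.6  64.6 102.1] [596.2  64.9  97. ]
mug 0.63 [173.1 220.5] [592.8 353.8  91.4] [603.1 383.6   0. ]
tape 0.83 [464.2 188.9] [ 678.1 -330.4   -1.2] [ 677.8 -330.1    0. ]
fork 0.68 [479.8 256. ] [ 513.  -358.7   16. ] [ 513.5 -363.8    0. ]
spoon 0.74 [300.4 220.7] [590.1  65.4 100.7] [601.3  70.9   0. ]
side [[   0.6    0.5   -0.7 -467.1]
 [  -0.8    0.3   -0.5 -751.5]
 [  -0.     0.8    0.6  984.2]
 [   0.     0.     0.     1. ]] [[551.    0.  327.1]
 [  0.  551.  232.5]
 [  0.    0.    1. ]]
lockbox 0.71 [333.9 258.7] [496.5 -71.   64.7] [564.4 -23.1   0. ]
wheel_bank 0.58 [324.5 242.5] [520.  -22.4  84.5] [528.2 -16.4  77. ]
seat_mark_left 0.92 [311.7 234.5] [536.2  34.5  78.6] [524.7  25.5  89. ]
seat_mark_middle 0.81 [328.2 239.8] [539.8 -20.7  81.2] [531.2 -27.   89. ]
seat_mark_right 0.7 [339.4 244.2] [537.3 -60.5  84.6] [532.4 -63.9  89. ]
tab_top 0.66 [313.5 221.3] [573.8  56.2  94.6] [571.  54.  97.]
mug 0.71 [242.5 207.7] [590.2 359.3  19.6] [611.7 381.8   0. ]
tape 0.88 [451.8 277.5] [ 684.5 -338.2    1.2] [ 685.9 -337.7    0. ]
fork 0.78 [431.8 315.8] [ 505.8 -367.1   11.2] [ 517.  -362.7    0. ]
spoon 0.82 [381.4 337.3] [ 367.4 -303.2   12.3] [ 377.9 -297.5    0. ]
```

View both.

```bash
python3 - <<'E'
from h import *
np.set_printoptions(precision=1,suppress=True)
p=get_image("top");c=p["img"][180:300,270:410];a=cv2.resize(c,None,fx=4,fy=4,interpolation=cv2.INTER_CUBIC)
q=get_image("side");c=q["img"][180:310,250:410];b=cv2.resize(c,None,fx=4,fy=4,interpolation=cv2.INTER_CUBIC)
o=np.zeros((600,800,3),np.uint8);b=cv2.resize(b,(400,325));a=cv2.resize(a,(400,343))
o[:343,:400]=a;o[:325,400:]=b
t=cv2.resize(p["img"],(340,255));o[345:600,:340]=t;t=cv2.resize(q["img"],(340,255));o[345:600,400:740]=t
save(o,"mix")
V,U=np.mgrid[150:330,240:440]
K=p["mtx"];T=np.array(p["world_from_camera"]);d=p["z_map"][150:330,240:440]
P=np.stack([(U-K[0][2])/K[0][0]*d,-(V-K[1][2])/K[1][1]*d,-d],-1)@T[:3,:3].T+T[:3,3]
for n,m in(("box",(P[...,2]>55)&(P[...,2]<110)),("hi",(P[...,2]>93)&(P[...,2]<130))):
    m&=d>0
    X=P[m][:,:2].astype(np.float32);print(n,len(X),cv2.minAreaRect(X),np.median(P[m][:,2]))
np.set_printoptions(precision=0,suppress=True,linewidth=250)
print(P[215-150:275-150:4,290-240:380-240:5,2])
E
```

```text
box 7060 ((568.81884765625, -12.634201049804688), (170.24024963378906, 220.15692138671875), 10.263204574584961) 76.43440856296183
hi 158 ((592.077392578125, 69.74551391601562), (49.11329650878906, 15.936022758483887), 10.238638877868652) 99.88808935642851
[[  76.   99.  105.   79.   79.   77.   78.   79.   80.   78.   78.   63.   64.   62.   63.   60.   63.   60.]
 [  77.   97.  102.   80.   79.   75.   75.   76.   76.   77.   82.   66.   64.   60.   65.   64.   61.   63.]
 [  77.   77.  102.   81.   81.   76.   80.   83.   79.   80.   80.   65.   65.   65.   63.   64.   65.   61.]
 [  81.   75.   96.   78.   77.   81.   78.   79.   78.   81.   76.   63.   61.   61.   65.   78.   85.   65.]
 [  78.   79.   94.   75.   76.   83.   77.   81.   80.   78.   81.   83.   80.   68.   78.   78.   75.   75.]
 [  76.   80.   79.   78.   80.   79.   85. 1157.   66.   69.   79.   74.   76.   79.   77.   74.   77.   79.]
 [  76.   78.   83.   85.   68.   57.   75.   77.   76.   76.   74.   76.   77.   73.   77.   75.   75.   80.]
 [  76.   75.   74.   75.   77.   76.   74.   75.   74.   79.   77.   78.   75.   81.   81.   78.   77.   76.]
 [  76.   77.   76.   77.   78.    5.   85.   74.   76.   82.   78.   77.   77.   84.   84.   76.   79.   74.]
 [  73.   77.   75.   77.   77.   74.   88.   76.   75.   62.   85.   78.   76.   87.   83.   77.   75.   75.]
 [  -2.   76.   78.   75.   76.   74.   88.   66.   75.   75.   82.   77.   75.   76.   77.   77.   74.   72.]
 [   2.   77.   77.   76.   77.   76.   87.   83.   75.   75.   75.   80.   77.    8.   77.   76.   76.   74.]
 [   2.   73.   79.   76.   76.   75.   79.   75.   77.   75.   74.   81.   77.   71.   76.   73.   -4.   -0.]
 [   3.   76.   78.   75.   77.   80.   81.   73.   76.   77.   74.   70.    3.    3.   -1.   -3.   -1.   -3.]
 [   1.   74.   76.   74.   80.   74.   76.   65.   -2.   -1.    2.   -4.   -3.   -3.   -0.   -3.   -2.   -2.]]
```

View pics/mix.png

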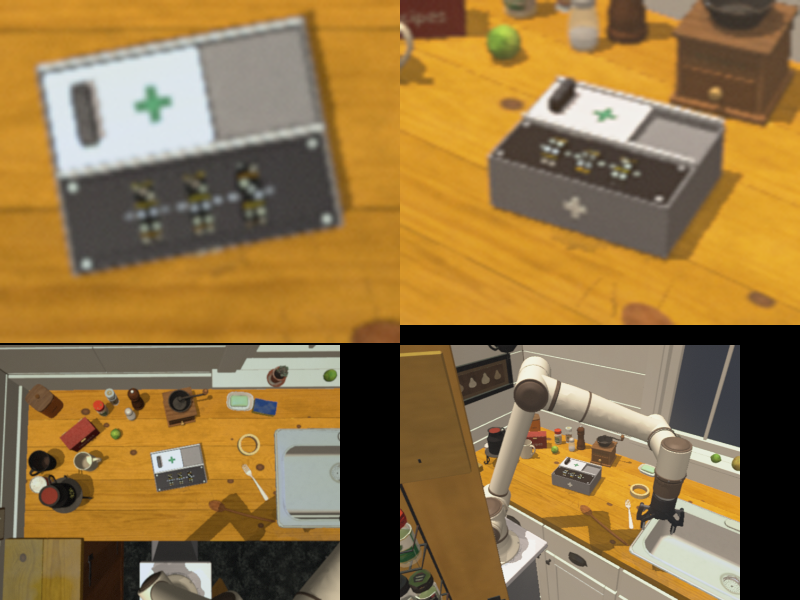

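```bash
cat >> h.py <<'E'
YAW=np.deg2rad(10.26);BX=np.array([np.cos(YAW),np.sin(YAW),0]);BY=np.array([-np.sin(YAW),np.cos(YAW),0]);BC=np.array([568.8,-12.6,0])
def b2w(x,y,z): return BC+BX*x+BY*y+np.array([0,0,z])
def w2b(p): d=np.asarray(p)-BC; return np.array([d@BX,d@BY,d[2]])
def plan(tgt,s=None):
    s=s or read_state();M=R.from_quat(s["ee_rot"]).as_matrix()
    sl=M.T@(np.asarray(tgt)-s["position"])
    t=M.T@BY; roll=np.degrees(np.arctan2(-t[0],t[1])); roll=(roll+90)%180-90
    return sl,roll
E
python3 - <<'E'
from h import *
np.set_printoptions(precision=2,suppress=True)
s=read_state();print(R.from_quat(s["ee_rot"]).as_matrix());print(plan(b2w(-47,0,404)))
print(np.array(get_image("wrist")["T_tool_cam"]))
E
```

```text
[[-0.92 -0.4   0.  ]
 [-0.4   0.92  0.  ]
 [-0.    0.   -1.  ]]
(array([-470.68,  397.06,    0.72]), np.float64(13.278621073911637))
[[ 0.    0.97  0.26 66.18]
 [ 1.   -0.   -0.    0.2 ]
 [-0.    0.26 -0.97 30.  ]
 [ 0.    0.    0.    1.  ]]
```

Emit:
carry_out([
  [-0.058,0.049,0],
  [-0.106,0.09,0],
  [-0.154,0.13,0],
  [-0.202,0.17,0],
  [-0.25,0.211,0],
  [-0.298,0.251,0],
  [-0.346,0.292,0],
  [-0.394,0.332,0],
], roll=[0,3,6,9,12,13.3,13.3,13.3], claw=[0.0,0,0,0,0,0,0,0])

```text
clock: 2.25
position: [471.9, -122.9, 405.2]
ee_rot: [-0.089, 0.996, -0.0, 0.001]
contact_force: [1.5, -0.8, -0.5]
gripper_width: -0.2
grasp_force: 0.0
```

```bash
python3 - <<'E'
from h import *
np.set_printoptions(precision=2,suppress=True)
s=read_state();print(s["position"],s["clock"],s["gripper_width"],s["contact_force"],plan(b2w(-47,0,380)))
E
```

```text
[ 471.92 -122.87  405.25] 2.25 -0.1667377013726421 [ 1.51 -0.8  -0.51] (array([-67.94,  91.26,  25.3 ]), np.float64(-0.0008845051160335515))
```

Emit:
carry_out([
  [-0.034,0.045,0.012],
  [-0.068,0.091,0.025],
  [-0.068,0.091,0.025],
  [-0.068,0.091,0.025],
], roll=[0,0,0,0], claw=[0,0,0,0])

```text
clock: 2.75
position: [522.1, -23.2, 379.7]
ee_rot: [-0.09, 0.996, -0.0, -0.0]
contact_force: [-0.3, 0.5, -0.4]
gripper_width: 0.3
grasp_force: 0.0
```

```bash
cat >> h.py <<'E'
def wpt(p,s,uv,d=None,z=None):
    K=np.array(p["mtx"]);T=np.array(p["T_tool_cam"]);M=R.from_quat(s["ee_rot"]).as_matrix()
    x=(np.asarray(uv,float)-[K[0][2],K[1][2]])/[K[0][0],K[1][1]];r=np.hypot(*x)
    v=np.array([x[0]*np.tan(r)/max(r,1e-9),x[1]*np.tan(r)/max(r,1e-9)]);ray=np.array([v[0],-v[1],-1.])
    o=M@T[:3,3]+s["position"];w=M@T[:3,:3]@ray
    if z is not None:return o+w*(z-o[2])/w[2]
    if d is None:d=p["z_map"][int(round(uv[1])),int(round(uv[0]))]
    return o+w*d
E
python3 - <<'E'
from h import *
np.set_printoptions(precision=1,suppress=True)
s=read_state();p=get_image("wrist");print(s["position"],s["contact_force"],w2b(s["position"]))
np.savez("w1.npz",z=p["z_map"],im=p["img"])
for t in["wheel_bank","seat_mark_left","seat_mark_middle","seat_mark_right","tab_top","lockbox"]:
    for q in place_of(p,t)[:1]: print(t,q["conf"],np.array(q["at"]),w2b(wpt(p,s,q["at"])),w2b(wpt(p,s,q["at"],z={"wheel_bank":77,"tab_top":99,"lockbox":0}.get(t,89))))
save(p["img"],"w1");print(p["mtx"])
E
```

```text
[522.1 -23.2 379.7] [-0.3  0.5 -0.4] [-47.8  -2.1 379.7]
wheel_bank 0.85 [313.  233.4] [-48.6  -5.4  85.6] [-46.5  -5.5  77. ]
seat_mark_left 0.63 [378.4 240.6] [-43.9  42.7  88.1] [-44.1  42.6  89. ]
seat_mark_middle 0.81 [316.  240.3] [-43.4  -3.2  85.7] [-44.3  -3.1  89. ]
seat_mark_right 0.67 [258.7 237.6] [-45.5 -45.5  85.9] [-46.3 -45.   89. ]
lockbox 0.6 [317.2 262. ] [-7.8 -2.3 28.9] [ 1.8 -2.3  0. ]
[[371.6   0.  317.8]
 [  0.  371.6 240.9]
 [  0.    0.    1. ]]
```

View pics/w1.png

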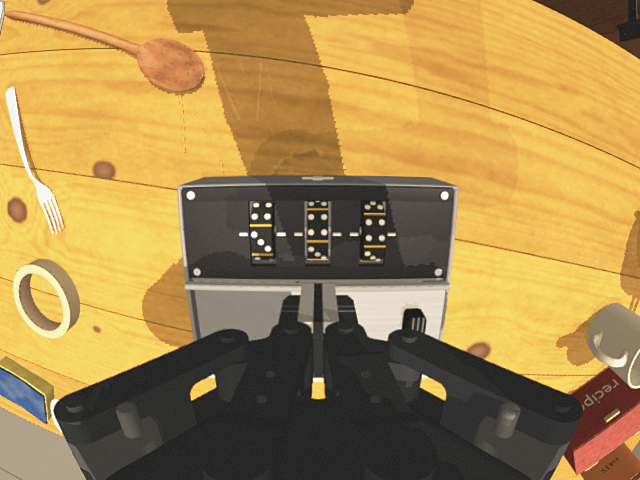

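```bash
cat >> h.py <<'E'
def wproj(p,s,P):
    K=np.array(p["mtx"]);T=np.array(p["T_tool_cam"]);M=R.from_quat(s["ee_rot"]).as_matrix()
    c=(((np.asarray(P)-s["position"])@M)-T[:3,3])@T[:3,:3]
    a,b,d=c[...,0],-c[...,1],-c[...,2];h=np.hypot(a,b)+1e-9;th=np.arctan2(h,d)
    return np.stack([K[0][2]+K[0][0]*th*a/h,K[1][2]+K[1][1]*th*b/h],-1).astype(np.float32)
def strips(p,s,name,X0,Y0,dz=(0,0,0),deg=70):
    # rows: top of picture = +x side (far); angle phi from vertical towards +x
    out=[]
    ph=np.deg2rad(np.linspace(deg,-deg,420))
    for k,y in enumerate((42,0,-42)):
        yy=np.linspace(y+9,y-9,140)
        x=X0+24*np.sin(ph)[:,None]+0*yy[None];z=65+dz[k]+24*np.cos(ph)[:,None]+0*yy[None];Y=Y0+yy[None]+0*ph[:,None]
        W=BC+x[...,None]*BX+Y[...,None]*BY+z[...,None]*np.array([0,0,1.])
        m=wproj(p,s,W);im=cv2.remap(p["img"],m[...,0],m[...,1],cv2.INTER_CUBIC)
        cv2.line(im,(0,210),(12,210),(255,0,0),2)
        for a in(-60,-30,30,60): cv2.line(im,(0,int(210-a*210/deg)),(6,int(210-a*210/deg)),(0,255,0),1)
        out+=[im,np.zeros((420,20,3),np.uint8)]
    save(np.hstack(out),name)
E
python3 - <<'E'
from h import *
np.set_printoptions(precision=1,suppress=True)
s=read_state();p=get_image("wrist")
for uv in((191,195),(444,195),(197,272),(438,272)): print(w2b(wpt(p,s,uv,z=77)))
for uv in((242,234),(391,234.5)): print("tick",w2b(wpt(p,s,uv,z=77)))
strips(p,s,"st1",-46,-2)
E
```

```text
[ -77.1 -100.1   77. ]
[-77.   94.5  77. ]
[ -14.4 -100.5   77. ]
[-14.3  94.8  77. ]
tick [-46.  -60.8  77. ]
tick [-45.5  53.6  77. ]
```

View pics/st1.png

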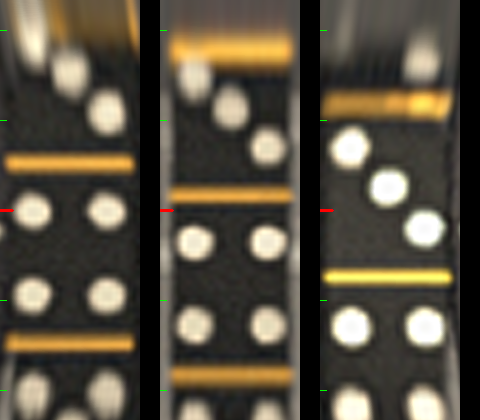

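```bash
python3 - <<'E'
from h import *
np.set_printoptions(precision=0,suppress=True,linewidth=200)
s=read_state();D=[]
for i in range(6):
    p=get_image("wrist");D.append(p["z_map"])
D=np.stack(D);D=np.where(D>0,D,np.nan);d=np.nanmedian(D,0);M=R.from_quat(s["ee_rot"]).as_matrix()
for r in range(270,312,3):
    print(r,np.array([(M.T@(wpt(p,s,(c,r),d=d[r,c])-s["position"]))[2] for c in range(294,344,3)]))
np.set_printoptions(precision=1)
for k,y in enumerate((42,0,-42)):
    uv=wproj(p,s,b2w(-46,y-2.3,89)); c,r=np.round(uv).astype(int)
    Z=[w2b(wpt(p,s,(cc,rr),d=d[rr,cc])) for cc in range(c-7,c+8) for rr in range(r-2,r+3)]
    B=[w2b(wpt(p,s,(cc,rr),d=d[rr,cc])) for cc in list(range(c-24,c-16))+list(range(c+16,c+24)) for rr in range(r-20,r+15)]
    print(k,uv,np.nanmedian(Z,0),np.nanmedian(B,0))
E
```

```text
270 [302. 302. 302. 302. 302. 302. 302. 302. 302. 302. 301. 302. 302. 303. 302. 302. 302.]
273 [302. 302. 302. 302. 302. 302. 303. 302. 302. 302. 302. 302. 302. 302. 302. 302. 302.]
276 [302. 302. 303. 302. 302. 302. 302. 303. 302. 302. 303. 302. 302. 302. 302. 302. 302.]
279 [302. 302. 303. 302. 301. 302. 302. 302. 302. 302. 302. 302. 302. 302. 303. 303. 302.]
282 [313. 322. 371. 371. 371. 371. 371. 371. 371. 371. 370. 371. 371. 371. 371. 371. 371.]
285 [298. 298. 298. 166. 166. 166. 166. 167. 167. 166. 166. 166. 167. 166. 298. 297. 297.]
288 [296. 296. 296. 163. 163. 163. 163. 163. 164. 163. 163. 163. 163. 163. 296. 296. 296.]
291 [299. 299. 300. 160. 161. 161. 161. 160. 161. 161. 161. 160. 160. 159. 300. 300. 299.]
294 [300. 300. 300. 158. 158. 157. 157. 157. 158. 158. 157. 158. 158. 158. 300. 300. 300.]
297 [164. 164. 155. 155. 154. 154. 155. 155. 155. 155. 154. 155. 154. 155. 155. 163. 164.]
300 [161. 161. 152. 151. 152. 151. 152. 152. 152. 152. 152. 151. 152. 152. 152. 161. 161.]
303 [157. 158. 149. 149. 149. 150. 149. 149. 149. 149. 149. 149. 149. 149. 149. 158. 158.]
306 [156. 156. 147. 147. 146. 147. 146. 146. 146. 147. 146. 147. 146. 146. 146. 155. 156.]
309 [153. 153. 145. 145. 145. 145. 145. 145. 145. 145. 144. 145. 145. 145. 145. 153. 153.]
0 [375.4 237.9] [-46.1  39.3  89.8] [-45.5  40.6  77.9]
1 [318.  237.9] [-45.2  -2.3  86.2] [-45.6  -2.7  77.9]
2 [260.6 237.9] [-45.2 -44.4  86.2] [-45.5 -46.1  77.9]<stdin>:6: RuntimeWarning: All-NaN slice encountered
```

Emit:
carry_out([
  [-0.005,0.021,0.04],
  [-0.0098,0.0418,0.08],
  [-0.0098,0.0418,0.105],
  [-0.0098,0.0418,0.1097],
  [-0.0098,0.0418,0.1097],
  [-0.0098,0.0418,0.1097],
], roll=[0,0,0,0,0,0], claw=[0,0,0,0,0,0])

```text
clock: 4.2
position: [524.9, 19.6, 271.3]
ee_rot: [-0.089, 0.996, 0.0, 0.001]
contact_force: [-0.4, 0.8, -0.2]
gripper_width: 0.3
grasp_force: 0.0
```

```bash
python3 - <<'E'
from h import *
np.set_printoptions(precision=1,suppress=True)
for i in range(4):
    s=read_state();print(w2b(s["position"]),s["contact_force"],s["wrist_torque"]);
    p=get_image("wrist")
save(p["img"],"w2")
E
```

```text
[-37.5  39.5 271.3] [-0.4  0.8 -0.2] [ 0. -0. -0.]
[-37.6  39.5 271.3] [ 0.  -0.8 -0.6] [0. 0. 0.]
[-37.7  39.5 271.2] [-0.4 -0.2 -0.2] [-0. -0. -0.]
[-37.8  39.5 271. ] [-0.1  0.8  0.6] [ 0.  0. -0.]
```

View pics/w2.png

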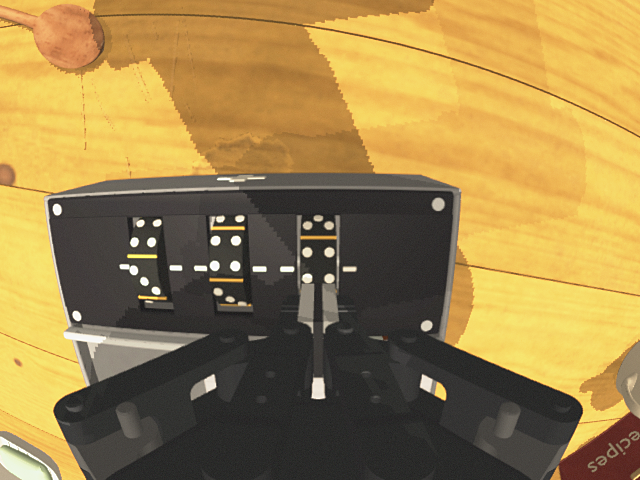

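Emit:
carry_out([
  [0,0,0.003],
  [0,0,0.006],
  [0,0,0.006],
  [0,0,0.006],
], roll=[0,0,0,0], claw=[0,0,0,0])

```text
clock: 4.9
position: [524.4, 19.6, 263.9]
ee_rot: [-0.089, 0.996, -0.0, -0.0]
contact_force: [-0.7, 0.1, -0.5]
gripper_width: -0.1
grasp_force: 0.0
```

Emit:
carry_out([
  [0,0,0.0008],
  [0,0,0.0015],
  [0,0,0.0015],
], roll=[0,0,0], claw=[0,0,0])

```text
clock: 5.28
position: [524.4, 19.6, 262.5]
ee_rot: [-0.089, 0.996, -0.0, -0.0]
contact_force: [-0.0, -0.1, 0.1]
gripper_width: -0.0
grasp_force: 0.0
```

Emit:
carry_out([
  [0,0,0.0008],
  [0,0,0.0015],
  [0,0,0.0015],
], roll=[0,0,0], claw=[0,0,0])

```text
clock: 5.65
position: [524.5, 19.7, 261.5]
ee_rot: [-0.089, 0.996, -0.0, 0.0]
contact_force: [-0.8, 0.7, 4.9]
gripper_width: -0.2
grasp_force: 2.3
```

Emit:
carry_out([
  [0.002,0,0],
  [0.0045,0,0],
  [0.007,0,0],
  [0.0095,0,0],
  [0.012,0,0],
  [0.014,0,0],
  [0.016,0,0],
  [0.016,0,0],
], roll=[0,0,0,0,0,0,0,0], claw=[0,0,0,0,0,0,0,0])

```text
clock: 6.65
position: [508.7, 16.8, 261.4]
ee_rot: [-0.089, 0.996, 0.0, 0.001]
contact_force: [0.7, 0.6, 5.4]
gripper_width: 0.2
grasp_force: 2.7
```

```bash
python3 - <<'E'
from h import *
np.set_printoptions(precision=1,suppress=True)
s=read_state();p=get_image("wrist");print(w2b(s["position"]),s["contact_force"])
strips(p,s,"st2",-46,-2.3,(0,-3,-3));
E
```

```text
[-53.9  39.7 261.4] [0.7 0.6 5.4]
```

View pics/st2.png

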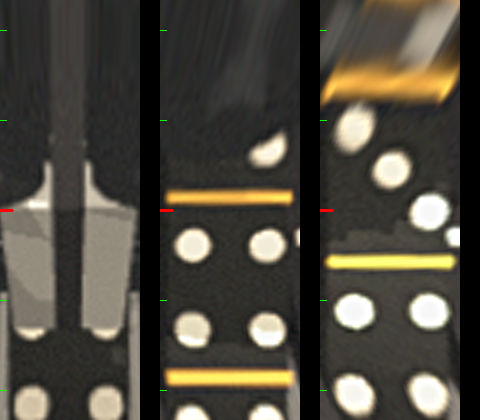

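Emit:
carry_out([
  [0,0,-0.004],
  [-0.003,0,-0.02],
  [-0.01,0.02,-0.04],
  [-0.014,0.04,-0.06],
  [-0.014,0.04,-0.06],
  [-0.014,0.04,-0.06],
], roll=[0,0,0,0,0,0], claw=[0,0,0,0,0,0])

```text
clock: 7.45
position: [514.4, 58.1, 319.7]
ee_rot: [-0.089, 0.996, -0.0, -0.002]
contact_force: [-0.2, -0.1, 0.3]
gripper_width: 0.2
grasp_force: 0.0
```

```bash
cat > meas.py <<'E'
from h import *
import sys
np.set_printoptions(precision=1,suppress=True)
s=read_state();p=get_image("wrist");print(w2b(s["position"]),s["contact_force"],s["clock"])
ph=np.linspace(60,-60,481)
for k,(y,dz) in enumerate(((42,0),(0,-3),(-42,-3))):
    f=np.deg2rad(ph)[:,None];yy=np.linspace(y-5,y+5,21)[None]-2.3
    W=BC+(-46+24*np.sin(f)+0*yy)[...,None]*BX+(yy+0*f)[...,None]*BY+(65+dz+24*np.cos(f)+0*yy)[...,None]*np.array([0,0,1.])
    m=wproj(p,s,W);im=cv2.remap(p["img"],m[...,0],m[...,1],cv2.INTER_LINEAR).astype(float)
    o=((im[...,0]-im[...,2]>60)).mean(1)
    g=np.flatnonzero(o>.6);grp=np.split(g,np.flatnonzero(np.diff(g)>4)+1) if len(g) else []
    print("wheel",k,"separator deg",[round(float(ph[x].mean()),1) for x in grp])
if len(sys.argv)>1: strips(p,s,sys.argv[1],-46,-2.3,(0,-3,-3))
E
python3 meas.py st3
```

```text
[-40.9  79.3 319.7] [-0.2 -0.1  0.3] 7.45
wheel 0 separator deg [38.8, -20.9]
wheel 1 separator deg [55.8, 3.1, -56.6]
wheel 2 separator deg [42.6, -17.1]
```

View pics/st3.png

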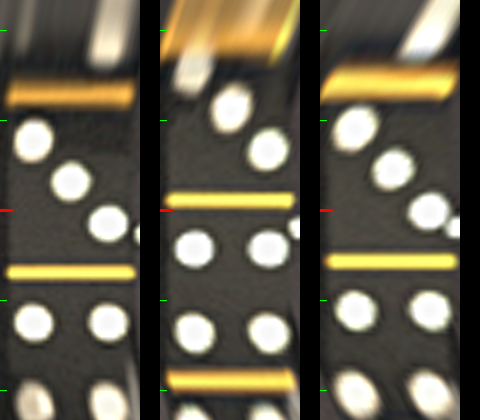

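Emit:
carry_out([
  [0.001,-0.02,0.03],
  [0.002,-0.04,0.045],
  [0.002,-0.04,0.055],
  [0.002,-0.04,0.0585],
  [0.002,-0.04,0.06],
  [0.002,-0.04,0.06],
  [0.004,-0.04,0.06],
  [0.0058,-0.04,0.06],
], roll=[0,0,0,0,0,0,0,0], claw=[0,0,0,0,0,0,0,0])

```text
clock: 8.5
position: [517.3, 18.7, 261.8]
ee_rot: [-0.09, 0.996, 0.0, 0.002]
contact_force: [1.1, -1.8, 3.8]
gripper_width: 0.0
grasp_force: 1.8
```

Emit:
carry_out([
  [0,0,0],
  [0,0,-0.006],
  [0,0,-0.02],
  [0,0.02,-0.04],
  [0,0.04,-0.06],
  [0,0.04,-0.06],
  [0,0.04,-0.06],
], roll=[0,0,0,0,0,0,0], claw=[0,0,0,0,0,0,0])

```text
clock: 9.38
position: [509.1, 57.3, 320.6]
ee_rot: [-0.089, 0.996, 0.0, -0.001]
contact_force: [0.3, -0.4, 0.3]
gripper_width: -0.0
grasp_force: 0.0
```

```bash
python3 meas.py
```

```text
[-46.3  79.4 320.6] [ 0.3 -0.4  0.3] 9.375
wheel 0 separator deg [34.8, -25.2]
wheel 1 separator deg [54.8, 1.5, -57.6]
wheel 2 separator deg [44.5, -15.5]
```

Emit:
carry_out([
  [0.004,-0.04,0.0],
  [0.0087,-0.0817,0.02],
  [0.0087,-0.0817,0.045],
  [0.0087,-0.0817,0.055],
  [0.0087,-0.0817,0.059],
  [0.0087,-0.0817,0.059],
  [0.0087,-0.0817,0.059],
], roll=[0,0,0,0,0,0,0], claw=[0,0,0,0,0,0,0])

```text
clock: 10.3
position: [515.9, -23.9, 262.7]
ee_rot: [-0.09, 0.996, 0.0, 0.001]
contact_force: [0.2, -0.6, 0.8]
gripper_width: -0.2
grasp_force: 0.0
```

Emit:
carry_out([
  [0,0,0.0008],
  [0,0,0.0015],
  [0,0,0.0015],
], roll=[0,0,0], claw=[0,0,0])

```text
clock: 10.68
position: [515.5, -24.3, 260.6]
ee_rot: [-0.089, 0.996, 0.0, 0.0]
contact_force: [-0.1, 0.1, 0.1]
gripper_width: 0.1
grasp_force: 0.0
```

Emit:
carry_out([
  [0,0,0.0008],
  [0,0,0.0015],
  [0,0,0.0015],
], roll=[0,0,0], claw=[0,0,0])

```text
clock: 11.05
position: [515.6, -24.4, 259.0]
ee_rot: [-0.089, 0.996, -0.0, -0.0]
contact_force: [-0.4, 0.9, 0.6]
gripper_width: -0.4
grasp_force: 0.2
```

Emit:
carry_out([
  [0,0,0.0006],
  [0,0,0.001],
  [0,0,0.001],
], roll=[0,0,0], claw=[0,0,0])

```text
clock: 11.42
position: [515.6, -24.4, 258.4]
ee_rot: [-0.089, 0.996, -0.0, 0.0]
contact_force: [-1.8, 0.2, 5.0]
gripper_width: -0.3
grasp_force: 2.1
```

Good contact at 5 N: drag away 18 mm, lift, go back, press, drag again.

Emit:
carry_out([
  [-0.0025,0,0],
  [-0.005,0,0],
  [-0.0075,0,0],
  [-0.01,0,0],
  [-0.0125,0,0],
  [-0.015,0,0],
  [-0.0175,0,0],
  [-0.018,0,0],
], roll=[0,0,0,0,0,0,0,0], claw=[0,0,0,0,0,0,0,0])

```text
clock: 12.42
position: [533.7, -21.1, 258.1]
ee_rot: [-0.089, 0.996, -0.0, 0.0]
contact_force: [-1.3, 0.9, 3.8]
gripper_width: 0.2
grasp_force: 2.4
```

Emit:
carry_out([
  [0,0,0],
  [0,0,-0.006],
  [0,0,-0.02],
  [0,-0.02,-0.04],
  [0.009,-0.04,-0.06],
  [0.009,-0.04,-0.06],
  [0.009,-0.04,-0.06],
], roll=[0,0,0,0,0,0,0], claw=[0,0,0,0,0,0,0])

```text
clock: 13.3
position: [531.2, -62.0, 317.8]
ee_rot: [-0.089, 0.996, 0.0, -0.0]
contact_force: [0.2, 0.2, -0.4]
gripper_width: -0.1
grasp_force: 0.0
```

```bash
python3 meas.py
```

```text
[-45.8 -41.9 317.8] [ 0.2  0.2 -0.4] 13.3
wheel 0 separator deg [34.2, -25.4]
wheel 1 separator deg [42.4, -16.5]
wheel 2 separator deg [-12.1]
```

Emit:
carry_out([
  [0.005,0.02,0.01],
  [0.01,0.04,0.03],
  [0.01,0.04,0.045],
  [0.01,0.04,0.055],
  [0.01,0.04,0.0585],
  [0.01,0.04,0.06],
  [0.01,0.04,0.06],
  [0.01,0.04,0.06],
], roll=[0,0,0,0,0,0,0,0], claw=[0,0,0,0,0,0,0,0])

```text
clock: 14.35
position: [514.7, -24.7, 258.5]
ee_rot: [-0.089, 0.996, -0.0, 0.0]
contact_force: [-1.3, -0.2, 2.9]
gripper_width: 0.1
grasp_force: 1.4
```

Emit:
carry_out([
  [-0.003,0,0],
  [-0.0055,0,0],
  [-0.008,0,0],
  [-0.0105,0,0],
  [-0.013,0,0],
  [-0.0155,0,0],
  [-0.018,0,0],
  [-0.0197,0,0],
], roll=[0,0,0,0,0,0,0,0], claw=[0,0,0,0,0,0,0,0])

```text
clock: 15.35
position: [534.4, -21.0, 258.2]
ee_rot: [-0.089, 0.996, -0.0, 0.0]
contact_force: [-0.7, -2.4, 4.0]
gripper_width: -0.1
grasp_force: 2.1
```

Emit:
carry_out([
  [0,0,0],
  [0,0,-0.006],
  [0,0,-0.02],
  [0,-0.02,-0.04],
  [0.01,-0.04,-0.06],
  [0.01,-0.04,-0.06],
  [0.01,-0.04,-0.06],
], roll=[0,0,0,0,0,0,0], claw=[0,0,0,0,0,0,0])

```text
clock: 16.23
position: [531.0, -61.9, 317.9]
ee_rot: [-0.089, 0.996, 0.0, -0.0]
contact_force: [0.5, 0.8, 0.0]
gripper_width: 0.1
grasp_force: 0.0
```

```bash
python3 meas.py
```

```text
[-46.  -41.8 317.9] [0.5 0.8 0. ] 16.225
wheel 0 separator deg [34.6, -25.0]
wheel 1 separator deg [32.0, -27.6]
wheel 2 separator deg [-9.6]
```

Emit:
carry_out([
  [-0.004,-0.0025,0.015],
  [-0.008,-0.0025,0.035],
  [-0.008,-0.0025,0.05],
  [-0.008,-0.0025,0.0565],
  [-0.008,-0.0025,0.0585],
  [-0.008,-0.0025,0.0585],
  [-0.008,-0.0025,0.0585],
], roll=[0,0,0,0,0,0,0], claw=[0,0,0,0,0,0,0])

```text
clock: 17.15
position: [539.7, -63.2, 260.1]
ee_rot: [-0.089, 0.996, 0.0, 0.001]
contact_force: [0.2, -0.1, 0.3]
gripper_width: -0.0
grasp_force: 0.0
```

Emit:
carry_out([
  [0,0,0.0008],
  [0,0,0.0014],
  [0,0,0.0014],
], roll=[0,0,0], claw=[0,0,0])

```text
clock: 17.52
position: [539.7, -63.2, 258.6]
ee_rot: [-0.089, 0.996, -0.0, 0.0]
contact_force: [-0.4, -0.2, 2.8]
gripper_width: 0.1
grasp_force: 1.5
```

Emit:
carry_out([
  [0,0,0.0003],
  [0.0025,0,0.0003],
  [0.005,0,0.0003],
  [0.0075,0,0.0003],
  [0.01,0,0.0003],
  [0.0125,0,0.0003],
  [0.015,0,0.0003],
  [0.0165,0,0.0003],
], roll=[0,0,0,0,0,0,0,0], claw=[0,0,0,0,0,0,0,0])

```text
clock: 18.52
position: [523.5, -66.1, 258.3]
ee_rot: [-0.089, 0.996, -0.0, 0.001]
contact_force: [1.1, 0.1, 4.8]
gripper_width: 0.2
grasp_force: 2.6
```

Emit:
carry_out([
  [0,0,0],
  [0,0,-0.006],
  [0,0,-0.02],
  [0,-0.02,-0.04],
  [-0.008,-0.04,-0.06],
  [-0.008,-0.04,-0.06],
  [-0.008,-0.04,-0.06],
], roll=[0,0,0,0,0,0,0], claw=[0,0,0,0,0,0,0])

```text
clock: 19.4
position: [537.5, -103.9, 317.2]
ee_rot: [-0.089, 0.996, 0.0, -0.001]
contact_force: [-0.4, -0.5, -0.7]
gripper_width: 0.2
grasp_force: 0.0
```

```bash
python3 meas.py
```

```text
[-47.1 -84.3 317.2] [-0.4 -0.5 -0.7] 19.4
wheel 0 separator deg [34.8, -24.8]
wheel 1 separator deg [32.1, -27.6]
wheel 2 separator deg [10.9, -49.4]
```

Emit:
carry_out([
  [-0.005,0.02,0.01],
  [-0.01,0.04,0.03],
  [-0.01,0.04,0.045],
  [-0.01,0.04,0.055],
  [-0.01,0.04,0.0585],
  [-0.01,0.04,0.06],
  [-0.01,0.04,0.06],
  [-0.01,0.04,0.06],
], roll=[0,0,0,0,0,0,0,0], claw=[0,0,0,0,0,0,0,0])

```text
clock: 20.45
position: [541.2, -63.1, 258.5]
ee_rot: [-0.089, 0.996, -0.0, 0.001]
contact_force: [-0.5, 0.9, 3.6]
gripper_width: 0.1
grasp_force: 1.7
```

Emit:
carry_out([
  [0.0025,0,0],
  [0.005,0,0],
  [0.0075,0,0],
  [0.01,0,0],
  [0.0125,0,0],
  [0.015,0,0],
  [0.0175,0,0],
  [0.0177,0,0],
], roll=[0,0,0,0,0,0,0,0], claw=[0,0,0,0,0,0,0,0])

```text
clock: 21.45
position: [523.6, -66.2, 258.3]
ee_rot: [-0.089, 0.996, -0.0, 0.001]
contact_force: [0.4, 0.8, 6.0]
gripper_width: 0.2
grasp_force: 2.7
```

Emit:
carry_out([
  [0,0,0],
  [0,0,-0.006],
  [0,0,-0.02],
  [0,-0.02,-0.04],
  [-0.008,-0.04,-0.06],
  [-0.008,-0.04,-0.06],
  [-0.008,-0.04,-0.06],
], roll=[0,0,0,0,0,0,0], claw=[0,0,0,0,0,0,0])

```text
clock: 22.32
position: [537.7, -103.8, 317.1]
ee_rot: [-0.089, 0.996, 0.0, -0.001]
contact_force: [0.2, 0.6, -0.5]
gripper_width: 0.1
grasp_force: 0.0
```

```bash
python3 meas.py st4
```

```text
[-46.8 -84.2 317.1] [ 0.2  0.6 -0.5] 22.325
wheel 0 separator deg [34.9, -24.6]
wheel 1 separator deg [32.0, -27.6]
wheel 2 separator deg [31.2, -28.5]
```

View pics/st4.png

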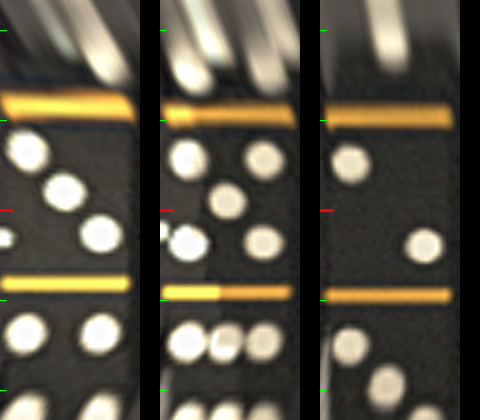

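Emit:
carry_out([
  [-0.02,0.04,-0.005],
  [-0.042,0.09,-0.005],
  [-0.064,0.145,-0.005],
  [-0.0844,0.199,-0.005],
  [-0.0844,0.199,0.01],
  [-0.0844,0.199,0.03],
  [-0.0844,0.199,0.03],
  [-0.0844,0.199,0.03],
], roll=[0,0,0,0,0,0,0,0], claw=[0,0,0,0,0,0,0,0])

```text
clock: 23.38
position: [586.2, 106.5, 287.9]
ee_rot: [-0.089, 0.996, -0.0, -0.0]
contact_force: [0.5, 0.6, 1.3]
gripper_width: -0.1
grasp_force: 0.0
```

```bash
python3 - <<'E'
from h import *
np.set_printoptions(precision=1,suppress=True)
s=read_state();p=get_image("wrist");print(w2b(s["position"]),s["contact_force"])
for q in place_of(p,"tab_top")[:2]: print(q["conf"],q["at"],w2b(wpt(p,s,q["at"])),w2b(wpt(p,s,q["at"],z=99)))
save(p["img"],"w5")
E
```

```text
[ 38.4 114.1 287.9] [0.5 0.6 1.3]
```

View pics/w5.png

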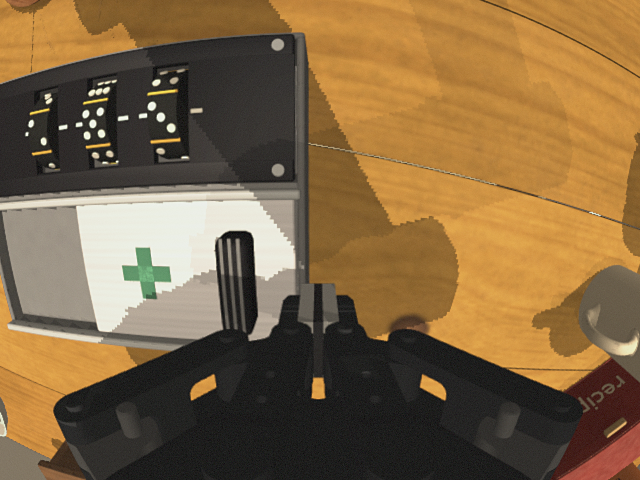

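Emit:
carry_out([
  [0,0,0.012],
  [0,0,0.022],
  [0,0,0.027],
  [0,0,0.027],
  [0,-0.005,0.027],
  [0,-0.01,0.027],
  [0,-0.015,0.027],
  [0,-0.015,0.027],
], roll=[0,0,0,0,0,0,0,0], claw=[0,0,0,0,0,0,0,0])

```text
clock: 24.48
position: [589.0, 91.5, 261.0]
ee_rot: [-0.089, 0.996, 0.0, 0.0]
contact_force: [0.7, 0.3, 0.0]
gripper_width: 0.2
grasp_force: 0.0
```

Emit:
carry_out([
  [0,-0.002,0],
  [0,-0.004,0],
  [0,-0.004,0],
], roll=[0,0,0], claw=[0,0,0])

```text
clock: 24.85
position: [589.7, 88.2, 260.9]
ee_rot: [-0.089, 0.996, 0.0, 0.0]
contact_force: [-0.9, 0.5, 0.6]
gripper_width: 0.0
grasp_force: 0.3
```

Now y ≈ 95.5.

Emit:
carry_out([
  [0,-0.001,0],
  [0,-0.002,0],
  [0,-0.003,0],
  [0,-0.004,0],
  [0,-0.004,0],
], roll=[0,0,0,0,0], claw=[0,0,0,0,0])

```text
clock: 25.48
position: [590.4, 84.1, 260.8]
ee_rot: [-0.089, 0.996, -0.0, 0.0]
contact_force: [0.2, 1.2, 0.3]
gripper_width: 0.2
grasp_force: 0.8
```

Emit:
carry_out([
  [0,-0.001,0],
  [0,-0.002,0],
  [0,-0.003,0],
  [0,-0.004,0],
  [0,-0.004,0],
], roll=[0,0,0,0,0], claw=[0,0,0,0,0])

```text
clock: 26.1
position: [591.1, 80.1, 260.8]
ee_rot: [-0.089, 0.996, -0.0, 0.0]
contact_force: [-0.8, 0.9, 0.7]
gripper_width: -0.0
grasp_force: 0.7
```

Emit:
carry_out([
  [0,-0.001,0],
  [0,-0.002,0],
  [0,-0.003,0],
  [0,-0.004,0],
  [0,-0.005,0],
], roll=[0,0,0,0,0], claw=[0,0,0,0,0])

```text
clock: 26.72
position: [592.0, 75.3, 260.8]
ee_rot: [-0.089, 0.996, 0.0, 0.0]
contact_force: [-0.8, 1.5, 0.4]
gripper_width: -0.1
grasp_force: 1.0
```

```bash
python3 - <<'E'
from h import *
np.set_printoptions(precision=1,suppress=True)
s=read_state();p=get_image("wrist");print(w2b(s["position"]),s["contact_force"],s["grasp_force"])
# green cross + white cover edge position at z=77
im=p["img"].astype(int);m=((im[...,1]-im[...,0]>40)&(im[...,1]-im[...,2]>20));r,c=np.nonzero(m);print(m.sum(),w2b(wpt(p,s,(c.mean(),r.mean()),z=77)))
save(p["img"],"w6")
E
```

```text
[ 38.5  82.3 260.8] [-0.8  1.5  0.4] 1.01991668343544
1139 [36.8  3.6 77. ]
```

View pics/w6.png

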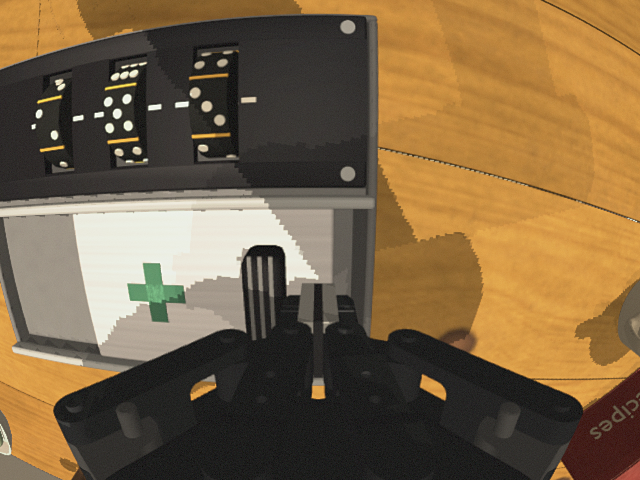

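Emit:
carry_out([
  [0,-0.004,0],
  [0,-0.009,0],
  [0,-0.014,0],
  [0,-0.019,0],
  [0,-0.024,0],
  [0,-0.029,0],
  [0,-0.034,0],
  [0,-0.038,0],
], roll=[0,0,0,0,0,0,0,0], claw=[0,0,0,0,0,0,0,0])

```text
clock: 27.78
position: [598.8, 37.6, 260.8]
ee_rot: [-0.089, 0.996, -0.0, 0.0]
contact_force: [0.3, 2.2, 0.4]
gripper_width: 0.1
grasp_force: 1.1
```

Emit:
carry_out([
  [0,-0.003,0],
  [0,-0.006,0],
  [0,-0.009,0],
  [0,-0.012,0],
  [0,-0.015,0],
  [0,-0.018,0],
  [0,-0.021,0],
  [0,-0.022,0],
], roll=[0,0,0,0,0,0,0,0], claw=[0,0,0,0,0,0,0,0])

```text
clock: 28.78
position: [602.7, 16.1, 260.8]
ee_rot: [-0.089, 0.996, -0.0, 0.0]
contact_force: [-0.8, 2.0, 1.4]
gripper_width: -0.0
grasp_force: 1.0
```

```bash
python3 - <<'E'
from h import *
np.set_printoptions(precision=1,suppress=True)
s=read_state();p=get_image("wrist");print(w2b(s["position"]),s["contact_force"],s["grasp_force"],s["clock"])
im=p["img"].astype(int);m=((im[...,1]-im[...,0]>40)&(im[...,1]-im[...,2]>20));r,c=np.nonzero(m);print(m.sum(),w2b(wpt(p,s,(c.mean(),r.mean()),z=77)))
E
```

```text
[ 38.4  22.2 260.8] [-0.8  2.   1.4] 1.0205579549074173 28.775
1144 [ 36.7 -56.4  77. ]
```

Emit:
carry_out([
  [0,-0.002,0],
  [0,-0.003,0],
  [0,-0.004,0],
  [0,-0.005,0],
  [0,-0.005,0],
], roll=[0,0,0,0,0], claw=[0,0,0,0,0])

```text
clock: 29.45
position: [603.6, 11.3, 260.8]
ee_rot: [-0.089, 0.996, -0.0, 0.0]
contact_force: [0.7, 0.8, 1.0]
gripper_width: 0.1
grasp_force: 0.7
```

```bash
python3 - <<'E'
from h import *
s=read_state();s["position"]=b2w(38.4,114.1,287.9);p=get_image("wrist");print(w2b(wpt(p,s,(147,273),z=77)))
E
```

```text
[39.66055817 18.96346479 77.        ]
```

Emit:
carry_out([
  [0,-0.0005,0],
  [0,-0.001,0],
  [0,-0.0015,0],
  [0,-0.0015,0],
], roll=[0,0,0,0], claw=[0,0,0,0])

```text
clock: 30.0
position: [603.8, 10.0, 260.8]
ee_rot: [-0.089, 0.996, 0.0, 0.0]
contact_force: [-1.2, 3.0, 1.3]
gripper_width: -0.1
grasp_force: 1.4
```

Emit:
carry_out([
  [0,-0.0005,0],
  [0,-0.001,0],
  [0,-0.001,0],
], roll=[0,0,0], claw=[0,0,0])

```text
clock: 30.38
position: [603.8, 9.7, 260.8]
ee_rot: [-0.089, 0.996, 0.001, 0.0]
contact_force: [-1.2, 6.2, 3.0]
gripper_width: -0.3
grasp_force: 3.2
```

At the stop. Retreat left, up, and check.

Emit:
carry_out([
  [0,0.003,0],
  [0,0.012,0],
  [0,0.02,0],
  [0,0.02,-0.02],
  [0,0.02,-0.06],
  [0,0.02,-0.1],
  [0,0.02,-0.1],
  [0,0.02,-0.1],
], roll=[0,0,0,0,0,0,0,0], claw=[0,0,0,0,0,0,0,0])

```text
clock: 31.38
position: [600.0, 28.7, 360.3]
ee_rot: [-0.089, 0.996, 0.0, -0.001]
contact_force: [0.4, 0.1, -0.5]
gripper_width: 0.1
grasp_force: 0.0
```

Emit:
carry_out([
  [0.02,0.02,0],
  [0.04,0.04,0],
  [0.06,0.06,0],
  [0.08,0.08,0],
  [0.08,0.08,0],
  [0.08,0.08,0],
], roll=[0,0,0,0,0,0], claw=[0,0,0,0,0,0])

```text
clock: 32.12
position: [507.7, 93.1, 360.1]
ee_rot: [-0.089, 0.996, -0.0, -0.001]
contact_force: [0.2, -0.1, 0.4]
gripper_width: -0.1
grasp_force: 0.0
```

```bash
python3 meas.py; python3 - <<'E'
from h import *
s=read_state();p=get_image("wrist")
im=p["img"].astype(int);m=((im[...,1]-im[...,0]>40)&(im[...,1]-im[...,2]>20));r,c=np.nonzero(m);print(m.sum(),w2b(wpt(p,s,(c.mean(),r.mean()),z=77)))
save(p["img"],"w7")
E
```

```text
[-41.3 114.9 360.1] [ 0.2 -0.1  0.4] 32.125
wheel 0 separator deg [37.5, -22.6]
wheel 1 separator deg [33.9, -26.2]
wheel 2 separator deg [33.0, -27.4]
377 [ 40.2409324  -62.57161816  77.        ]
```

View pics/w7.png

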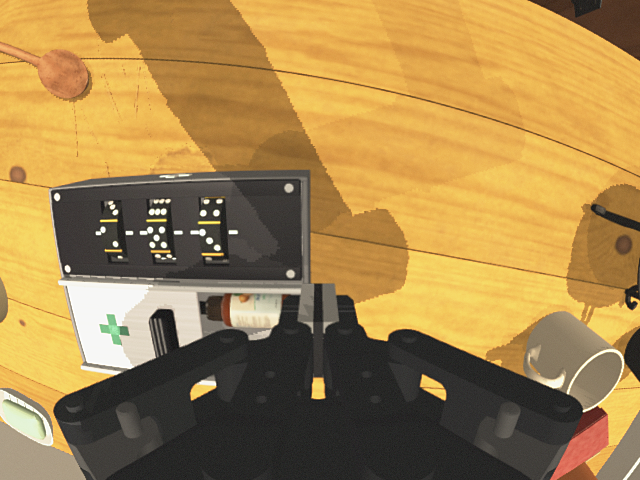

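```bash
python3 -c "
from bench import *
print(job_done())"
```

```text
the job is handed in; nothing more can be done
None
```

The lockbox is unlocked and the job handed in at about 32 s of the 72 s: the wheels show three, five and two dots (about 7°, 4° and 3° off straight up in the last image; 14° is allowed), and the cover is at its right-hand stop with the compartment open.

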